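# Turn over a painted toy-van panel on the drying rack

### The arm

A 6-joint arm with a two-finger parallel gripper is mounted at the origin on the work surface. World frame = base frame: x ahead of the robot, y to its left, z up, the work surface at z = 0. Lengths are in mm, angles in rad, forces in N, time in s.
With the tool pointing down it reaches from about 300 to 775 mm from the base axis. Payload 14.6 kg.
Tool frame: the origin (TCP) lies on the centre line of the jaws, within the pads' length; the fingertips stand 19 mm ahead of it and the grasp point (between the pads) is the TCP (bot.tip_reach is the distance from the TCP to the fingertips, in mm); y points along the fingers, x is the direction in which the jaws open and shut, and the axes are right-handed (so a half turn about y gives the same grasp; the last joint's range is limited). The gripper opens to 85 mm and grips with 20 to 120 N. Pads are 22 mm wide; open, the fingers measure 114 mm over their backs; the gripper's body (76 mm by 85 mm) begins 54 mm behind the grasp point. The pads swing forward as they close: fully open they stand 13 mm farther back than shut.
Start: joints at [1.058, 0.3, 1.521, -0, 1.321, -0.067], TCP at [237.145, 496.238, 250.281] pointing down, gripper open.
Joint ranges: [-3.03, 3.03], [-0.79, 2.21], [0.23, 2.52], [-1.04, 4.18], [0, 3.07], [-2.55, 2.55]. Speed limits (rad/s): [2.22, 2.22, 2.57, 3.14, 3.14, 3.14].

### API

Orientations are given as a unit quaternion [w, x, y, z].
In Python, from rig import bot gives the robot as it stands. Calls block until the motion is done:
- bot.move_to(position, orientation): joint-space move of the TCP to a pose.
- bot.servo_line(position, attitude=None, speed=150, until_force=None): straight line of the TCP; attitude=None keeps the orientation; speed is the mean speed in mm/s. With until_force (N) it stops when the force on the tool has changed by that much, and returns True; else False.
- bot.move_joints(angles): joint-space move.
- bot.move_gripper(opening, grip_force=None): finger opening in mm; grip_force is the grip in N (None keeps the last); returns when the fingers have stopped.
- bot.dwell(seconds).
- bot.ik(position, orientation): joint angles nearest the present ones, or None.
- bot.read_state(): the state.
- bot.read_camera(name): name is "scene" or "side" or "wrist"; returns a dict with "image" (420x560x3 uint8, blue, green, red), "depth" (420x560 float32, mm along the optical axis (not along the pixel's ray), 0 where there is no reading), "fovy" (degrees; the focal length in pixels is half the picture's height over the tangent of half this angle, whatever the lens; pixels are square), "cx", "cy" (the principal point, pixels), "eye" and "attitude" of the camera in the world; the wrist camera has in their place "mount" (4x4, takes a point from camera to tool coordinates, whose origin is the TCP and whose axes are the tool frame's). Camera axes: x right, y down, z forward; pixel columns grow to the right and rows downward; lengths in mm; the calibration is good to about 2 mm. A picture is of the moment at which its call begins: read the wrist's pose just before it.
A pose or a line that the arm cannot do raises bot.MotionError and nothing moves.
- bot.finish_job(): hands the job in, once; it reports no verdict.
The state is a dict: "clock": time; "joint_positions": joint angles; "qvel": joint speeds; "effort": joint torques, N m; "ee_pos": TCP position; "tool_rot": TCP orientation; "ft_force": force on the tool from outside, world axes, zero at the start; "moment": the same for the moment, N m; "grip_width": finger opening in mm.
Only numpy, scipy, OpenCV 4.12 (cv2) and the standard library are available. Lean on these libraries where they do the work, as an engineer would, in place of code of your own. Each camera call takes 0.05 s, during which the arm holds its last target.

### The job

The red paint has dried: pick up the upright-handled lifter, slide its tongue under the roof edge of the red van panel and tip the panel over the step so that it lies flat on the cork landing right behind its own place, bare wood up. Keep the gripper itself off the red panel, leave the blue panel as it is, and finally stand the lifter back on the bench about where it was and let go.

Things in the scene. Friction and masses are not known exactly. Their poses are not given: they have to be found in the camera images.
- lifter: Lifter standing on the bench: dark wooden upright handle, 24 x 24 mm, top at 95 mm, on a flat steel foot 2.5 mm thick. 120 g. Origin: underside, below the handle's axis; z up. The steel runs along +x as a tongue 36 mm wide, tip 80 mm from the origin, and back as a heel 50 mm wide to x = -33 mm. Starts left or right of the rack, tongue within 30 degrees of straight away from the robot.
- red_panel: Loose flat van-shaped wooden panel, one face red with windows and wheels, the other bare; 70 (x) x 90 (y) x 8 mm, 27 to 48 g. Origin: centre of the bare face, z out of the red face. Straight wheel edge at x = +35 mm; roof edge at x = -35 mm for y = -45 to 20 mm (bonnet beyond). Starts red up on the runners in either place, wheel edge 1 to 2 mm from the step, axes as the rack's.
- blue_panel: Same panel painted blue (same size, origin and axes), in the rack's other place. It stays as it is.
- rack: Fixed rack, x -70 to 93, y -118 to 118 mm, all in mm; origin on the bench; +x leads away from the robot. Places at y = -65 and 65: for x < 0 a panel lies on runners (top z 24, 10 wide, 34 either side of the place's middle); channel between them open to -x, floor z 6. Step at x = 0 up to the cork landing, z 28, x 0 to 85, then a stop strip, z 36. A raised panel pivots on its wheel edge at the step.

How it is judged:
By the outcome, as a careful person would: the job done as asked, in the order asked, and still so for the second after the job is handed in, with the robot touching nothing.
It also fails if it takes over 51 s, if anything falls off the work surface, if the arm or the gripper's body presses on something with over 40 N, if the wrist force passes 120 N, or if a joint passes its speed limit or range.

## Working session

There is one attempt and no reset: what is moved stays moved. The work goes in short steps, each a Python script; the robot and the scene stay as the last script left them, time stands still between calls to the robot, and variables do not carry over. Pictures are saved under pics/ and viewed, and the job is handed in when it is done.

```bash
ls; mkdir -p pics; python3 - <<'E'
from rig import bot
import cv2,pickle
d={}
for n in ("scene","side","wrist"):
    s=bot.read_state(); c=bot.read_camera(n); c['s']=s; d[n]=c
    cv2.imwrite(f"pics/{n}0.png",c["image"])
    print(n,{k:v for k,v in c.items() if k not in("image","depth","s")})
pickle.dump(d,open("c0.pkl","wb"))
print(bot.read_state())
E
```

```text
pics
scene {'fovy': 43.326957307172115, 'cx': 275.68568879647194, 'cy': 204.44155950541693, 'eye': array([ 995.53200066, -701.77167895,  727.65117716]), 'attitude': array([-0.40191053,  0.87009642,  0.25642037, -0.12509494])}
side {'fovy': 55.404416999443086, 'cx': 285.7441947952786, 'cy': 214.32294774321554, 'eye': array([ 392.33257932, -749.39544502,  646.75917723]), 'attitude': array([-0.4384452 ,  0.89174768, -0.10017815,  0.05016192])}
wrist {'fovy': 59.456676817628576, 'cx': 276.4280891728342, 'cy': 210.86814997116355, 'mount': array([[ 9.99999046e-01, -1.15563590e-03, -7.56865706e-04,
         3.17110902e-01],
       [ 3.67915476e-04, -3.05299469e-01,  9.52256320e-01,
        -1.22849653e+02],
       [-1.33153229e-03, -9.52255690e-01, -3.05298753e-01,
         7.74903120e+01],
       [ 0.00000000e+00,  0.00000000e+00,  0.00000000e+00,
         1.00000000e+00]])}
{'clock': 0.15, 'joint_positions': array([ 1.05838094e+00,  3.00372852e-01,  1.52142441e+00,  9.53916024e-06,
        1.32067442e+00, -6.66436867e-02]), 'qvel': array([ 0.00134877,  0.00016244, -0.00085745, -0.00056421,  0.00106597,
       -0.00014022]), 'effort': array([-2.17189463e-04, -5.43665743e+01, -3.61887431e+01, -1.52333969e-04,
        3.12393095e-03, -1.78188191e-05]), 'ee_pos': array([237.08392832, 496.11185723, 249.84147722]), 'tool_rot': array([-0.5980097 ,  0.59829969,  0.37683365, -0.37738346]), 'ft_force': array([0.4764155 , 0.67000321, 0.53887126]), 'moment': array([-0.01742644,  0.03657569, -0.02214099]), 'grip_width': 85.30546348276867}
```

View pics/scene0.png

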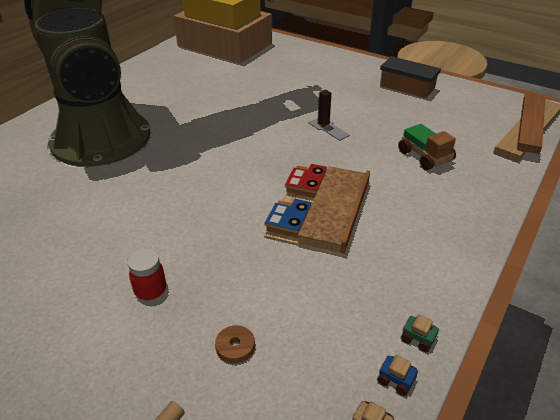

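View pics/side0.png

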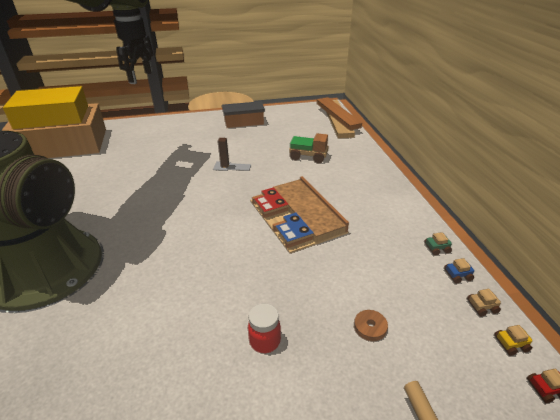

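View pics/wrist0.png

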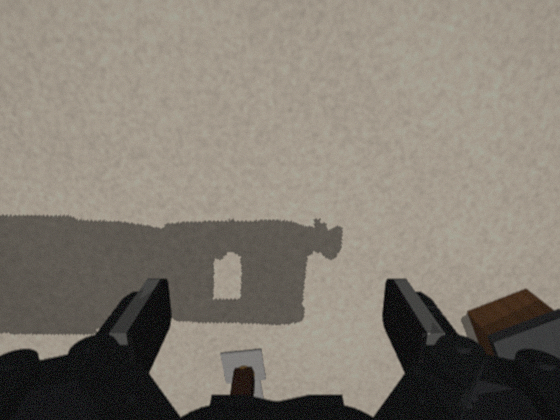

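The scene picture shows the red panel at about (306,179), the blue one at (289,216), the rack's landing to the right of them, and the lifter's handle at (325,108) with its foot at (330,130). I'll locate them with enlarged crops and depth.

```bash
cat > h.py <<'E'
import numpy as np,cv2,pickle
from scipy.spatial.transform import Rotation as R
def rot(q): return R.from_quat([q[1],q[2],q[3],q[0]])
def quat(r):
    x=r.as_quat(); return [x[3],x[0],x[1],x[2]]
def pose(c):
    if 'eye' in c: return rot(c['attitude']).as_matrix(),np.array(c['eye'])
    s=c['s'];Rt=rot(s['tool_rot']).as_matrix();M=c['mount']
    return Rt@M[:3,:3],Rt@M[:3,3]+s['ee_pos']
def cloud(c):
    h,w=c['depth'].shape;f=h/2/np.tan(np.radians(c['fovy'])/2)
    u,v=np.meshgrid(np.arange(w),np.arange(h));d=c['depth']
    P=np.stack([(u-c['cx'])/f*d,(v-c['cy'])/f*d,d],-1)
    A,e=pose(c);return P@A.T+e
def ray(c,u,v,z):
    h=c['depth'].shape[0];f=h/2/np.tan(np.radians(c['fovy'])/2)
    A,e=pose(c);d=A@np.array([(u-c['cx'])/f,(v-c['cy'])/f,1.]);return e+d*(z-e[2])/d[2]
def proj(c,P):
    h=c['depth'].shape[0];f=h/2/np.tan(np.radians(c['fovy'])/2)
    A,e=pose(c);p=(np.atleast_2d(P)-e)@A;return np.c_[p[:,0]/p[:,2]*f+c['cx'],p[:,1]/p[:,2]*f+c['cy']]
def crop(c,x0,y0,x1,y1,k,name):
    cv2.imwrite(name,cv2.resize(c['image'][y0:y1,x0:x1],None,fx=k,fy=k,interpolation=cv2.INTER_CUBIC))
E
python3 - <<'E'
from h import *
d=pickle.load(open('c0.pkl','rb'))
crop(d['scene'],255,80,385,265,3,'pics/s0c.png')
crop(d['side'],200,125,360,260,5,'pics/d0c.png')
for n,pts in (('scene',[(10,10),(325,95),(348,210),(300,240)]),('side',[(223,142),(320,205)])):
    C=cloud(d[n])
    for u,v in pts: print(n,u,v,C[v,u].round(1))
E
```

```text
scene 10 10 [-590.5  214.1  141.7]
scene 325 95 [454.2 335.1  93.7]
scene 348 210 [668.8  51.1  27.2]
scene 300 240 [625.7 -64.6  15.1]
side 223 142 [450.4 340.2  89.7]
side 320 205 [668.4  52.6  27.6]
```

View pics/s0c.png

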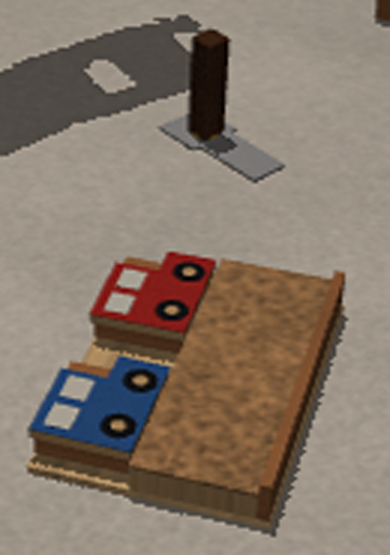

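View pics/d0c.png

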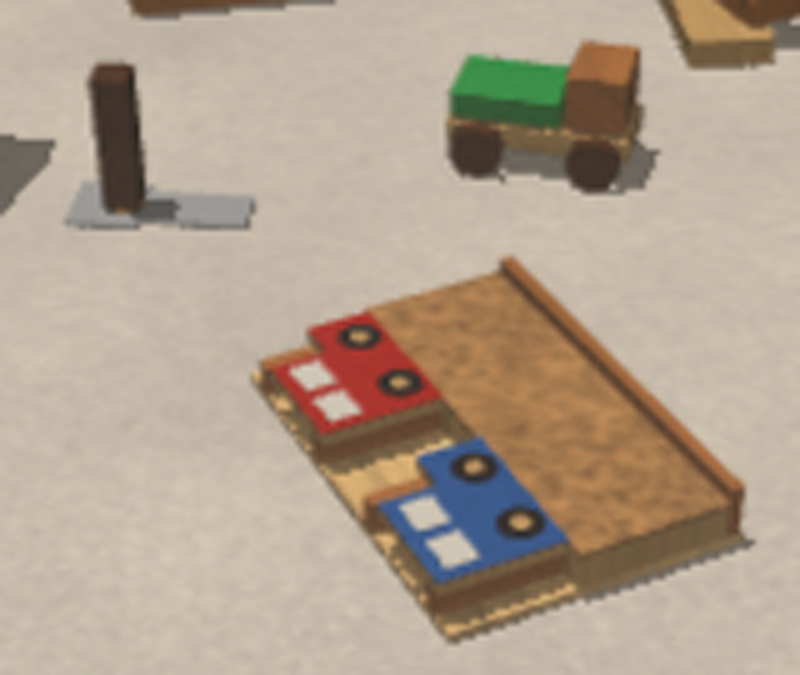

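```bash
python3 - <<'E'
from rig import bot
from h import *
Rv=lambda yaw,s: R.from_euler('z',yaw)*R.from_matrix(np.array([[0,s,0],[0,0,-1],[-s,0,0]]).T)
for s in (1,-1):
  for p in ([600,200,330],[560,220,330],[450,335,65]):
    print(s,p,bot.ik(p,quat(Rv(0,s))))
E
```

```text
1 [600, 200, 330] [ 2.63848524e-01  4.50054236e-01  1.13518711e+00 -4.44089210e-16
  1.55635131e+00 -1.30694780e+00]
1 [560, 220, 330] [ 3.13464778e-01  3.74644386e-01  1.23932664e+00 -4.44089210e-16
  1.52762163e+00 -1.25733155e+00]
1 [450, 335, 65] [ 5.74649465e-01  5.43759249e-01  1.64737995e+00 -4.44089210e-16
  9.50453457e-01 -9.96146861e-01]
-1 [600, 200, 330] [ 2.63848524e-01  4.50054236e-01  1.13518711e+00 -4.44089210e-16
  1.55635131e+00  1.83464485e+00]
-1 [560, 220, 330] [ 3.13464778e-01  3.74644386e-01  1.23932664e+00 -4.44089210e-16
  1.52762163e+00  1.88426110e+00]
-1 [450, 335, 65] [ 5.74649465e-01  5.43759249e-01  1.64737995e+00 -4.44089210e-16
  9.50453457e-01  2.14544579e+00]
```

```bash
cat >> h.py <<'E'
Rv=lambda yaw,s: R.from_euler('z',yaw)*R.from_matrix(np.array([[0,s,0],[0,0,-1],[-s,0,0]]).T)
E
python3 - <<'E'
from rig import bot
from h import *
bot.move_to([600,200,330],quat(Rv(0,-1)))
bot.dwell(.2)
s=bot.read_state();c=bot.read_camera('wrist');c['s']=s
pickle.dump(c,open('w1.pkl','wb'));cv2.imwrite('pics/w1.png',c['image']);print(s['clock'],s['ee_pos'],s['ft_force'])
E
```

```text
2.0833 [599.73640782 200.58791344 329.98160229] [-0.34019193  0.32697138  0.0854141 ]
```

View pics/w1.png

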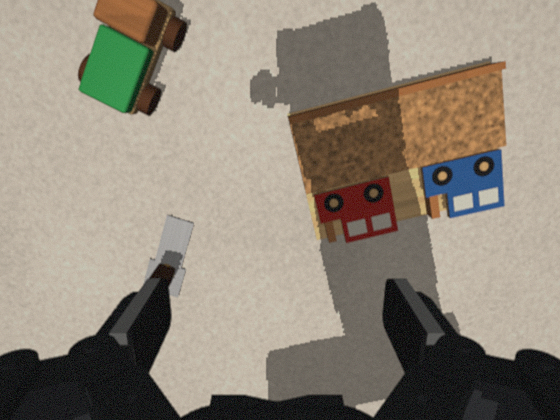

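The wrist view shows the rack fully, with the strip from (291,117) to (505,65), the red panel around (356,208), and the lifter's tongue tip at about (180,218). I'll enlarge it.

```bash
python3 - <<'E'
from h import *
c=pickle.load(open('w1.pkl','rb'))
crop(c,280,50,520,250,3,'pics/w1r.png')
crop(c,135,200,215,305,5,'pics/w1l.png')
E
```

```text
(no output)
```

View pics/w1r.png

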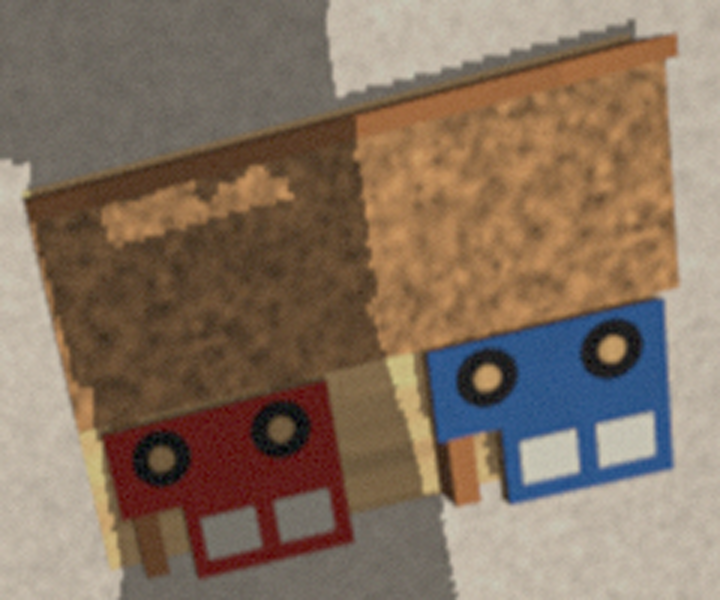

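View pics/w1l.png

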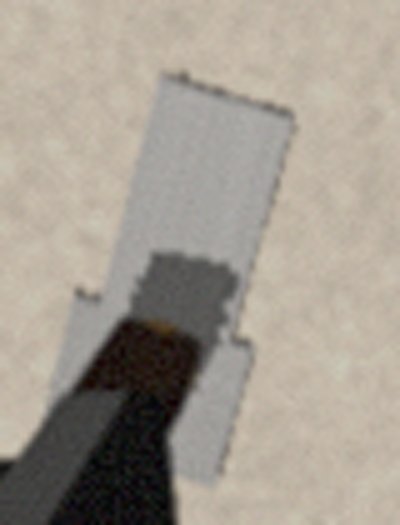

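```bash
python3 - <<'E'
from h import *
from scipy.optimize import least_squares
c=pickle.load(open('w1.pkl','rb'));d=pickle.load(open('c0.pkl','rb'))
def px(pts,k,x0,y0): return (np.array(pts,float)+.5)/k-.5+[x0,y0]
uv=px([(677,36),(677,54),(27,196),(30,213),(678,290),(200,577),(352,541),(105,433),(326,380),(428,352),(663,299),(672,466),(512,502)],3,280,50)
def model(g,gb):
    return np.array([(93,-118,36),(85,-118,36),(93,118,36),(85,118,36),(0,-118,28),(-70-g,85,32),(-70-g,20,32),(-g,110,32),(-g,20,32),(-gb,-20,32),(-gb,-110,32),(-70-gb,-110,32),(-70-gb,-45,32)],float)
def T(p,M):
    return R.from_euler('z',p[2]).apply(M)+[p[0],p[1],0]
f=lambda p:(proj(c,T(p,model(p[3],p[4])))-uv).ravel()
r=least_squares(f,[600,70,.2,1.5,1.5]);print(r.x.round(3),f(r.x).reshape(-1,2).round(1).tolist())
# no gap params check
uvl=px([(163,73),(296,115),(250,345),(77,293),(218,485)],5,135,200)
Lm=lambda h:np.array([(80,18,2.5),(80,-18,2.5),(h,-25,2.5),(h,25,2.5),(-33,-25,2.5)],float)
g=lambda p:(proj(c,T(p,Lm(p[3])))-uvl).ravel()
q=least_squares(g,[450,335,-.1,15]);print(q.x.round(3),g(q.x).reshape(-1,2).round(1).tolist())
np.save('rl.npy',[r.x[:3],q.x[:3]])
# overlay checks in side & scene
for n in('scene','side'):
    im=cv2.resize(d[n]['image'],None,fx=3,fy=3,interpolation=cv2.INTER_CUBIC)
    B=[T(q.x,np.array(M,float)) for M in ([(80,18,2.5),(80,-18,2.5),(20,-18,2.5),(20,18,2.5)],[(12,12,95),(12,-12,95),(-12,-12,95),(-12,12,95)])]
    B+=[T(r.x,np.array(M,float)) for M in ([(0,118,28),(0,-118,28),(85,-118,28),(85,118,28)],[(-71,20,32),(-71,85,32),(-1,110,32),(-1,20,32)])]
    for P in B: cv2.polylines(im,[np.round((proj(d[n],P)+.5)*3).astype(int)],True,(0,255,0),1)
    (x0,y0)=(250,80) if n=='scene' else (190,120)
    cv2.imwrite(f'pics/ov_{n}.png',im[y0*3:y0*3+570,x0*3:x0*3+540])
E
```

```text
[5.93278e+02 5.11280e+01 2.39000e-01 2.29200e+00 6.74000e-01] [[1.0, -1.4], [1.4, 0.5], [-0.6, -0.0], [-0.0, 1.6], [0.7, -0.7], [-2.0, 0.4], [-0.3, 0.8], [-1.9, -0.2], [-0.0, -0.1], [0.1, -0.1], [0.7, -0.9], [0.9, 0.5], [-0.4, 0.7]]
[ 4.48721e+02  3.50628e+02 -3.30000e-01  1.18870e+01] [[-0.4, -0.2], [0.1, -0.1], [1.2, 0.4], [-0.4, -0.1], [-0.5, 0.0]]
```

View pics/ov_scene.png

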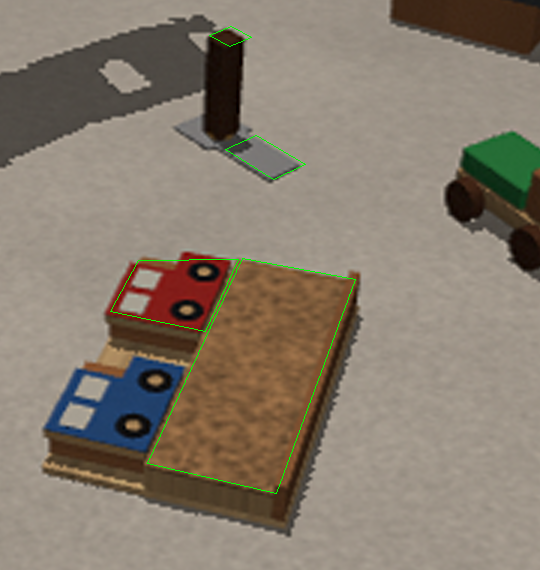

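View pics/ov_side.png

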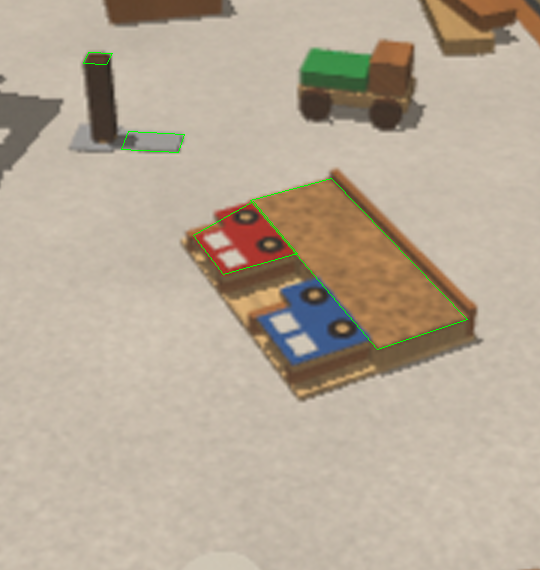

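The overlays fit within about 2–3 mm: the lifter is at (449,351) with yaw −0.33, and the rack at (593,51) with yaw 0.239. I'll grasp the lifter now.

```bash
python3 - <<'E'
from rig import bot
from h import *
(_,l)=np.load('rl.npy')
q=quat(Rv(l[2],1))
bot.move_to([l[0],l[1],200],q)
s=bot.read_state();c=bot.read_camera('wrist');c['s']=s;cv2.imwrite('pics/w2.png',c['image']);pickle.dump(c,open('w2.pkl','wb'))
print(s['clock'],s['ee_pos'])
E
```

```text
4.2583 [448.91383932 350.58779826 200.15175461]
```

View pics/w2.png

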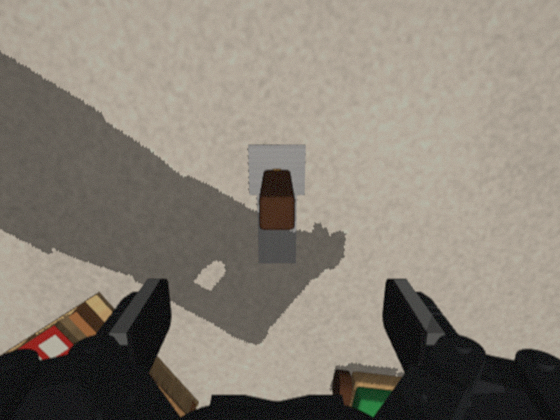

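The handle top at (277,211) sits midway between the fingers and is squarely aligned. I'll descend and grip.

```bash
python3 - <<'E'
from rig import bot
from h import *
(rk,l)=np.load('rl.npy')
c=pickle.load(open('w2.pkl','rb'));print(proj(c,[l[0],l[1],95]), proj(c,[l[0],l[1],2.5]))
print(bot.servo_line([l[0],l[1],65],speed=100,until_force=15))
print(bot.move_gripper(20,grip_force=60))
s=bot.read_state();print(s['clock'],s['ee_pos'],s['grip_width'],s['ft_force'])
p=s['ee_pos'];np.save('grasp.npy',[*p,*s['tool_rot']])
bot.servo_line([p[0],p[1],150],speed=100)
s=bot.read_state();print(s['clock'],s['ee_pos'],s['grip_width'],s['ft_force'])
c=bot.read_camera('wrist');c['s']=s;cv2.imwrite('pics/w3.png',c['image'])
d=bot.read_camera('side');crop(d,180,80,360,230,4,'pics/d3.png')
E
```

```text
[[276.27869171 216.91005168]] [[276.33953448 183.68735176]]
False
False
6.4 [448.8275094  350.75596749  65.19144243] 23.14089153194447 [-0.67962663  1.12575415  1.49481679]
7.4 [448.53877636 350.58178098 149.25332836] 23.27006898946651 [-0.71088215 -0.01554496 -1.47693077]
```

View pics/w3.png

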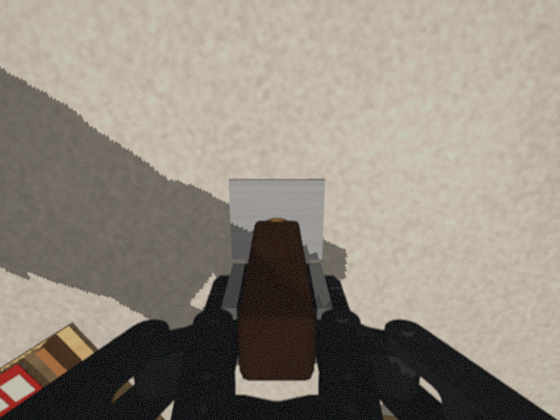

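View pics/d3.png

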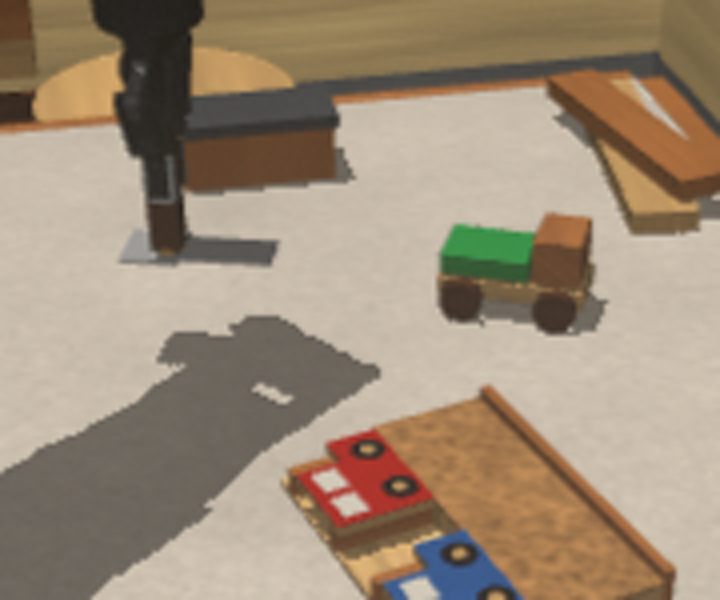

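```bash
cat >> h.py <<'E'
def rk2w(x,y,z):
    (rk,l)=np.load('rl.npy')
    return R.from_euler('z',rk[2]).apply([x,y,z])+[rk[0],rk[1],0]
E
python3 - <<'E'
from rig import bot
from h import *
(rk,l)=np.load('rl.npy')
q=quat(Rv(rk[2],1))
p=rk2w(-185,61,65.2+60);print(p)
bot.move_to(p,q);bot.dwell(.2)
for n in('wrist','scene','side'):
    s=bot.read_state();c=bot.read_camera(n);c['s']=s;pickle.dump(c,open(f'{n}4.pkl','wb'))
    if n=='wrist': cv2.imwrite('pics/w4.png',c['image'])
    elif n=='scene': crop(c,230,90,390,260,3.5,'pics/s4.png')
    else: crop(c,190,100,360,260,3.5,'pics/d4.png')
print(s['clock'],s['ee_pos'],s['grip_width'])
E
```

```text
[399.10134749  66.66106687 125.2       ]
8.9167 [399.19530409  67.04618043 125.13748833] 23.459600046581233
```

View pics/w4.png

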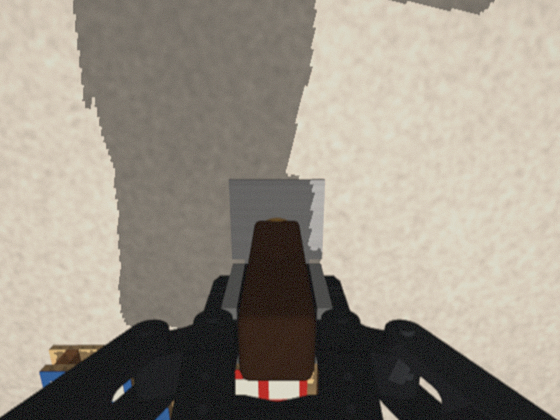

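View pics/s4.png

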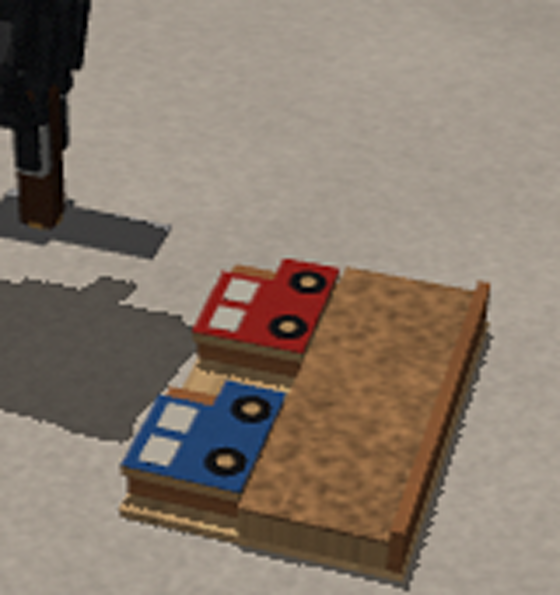

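View pics/d4.png

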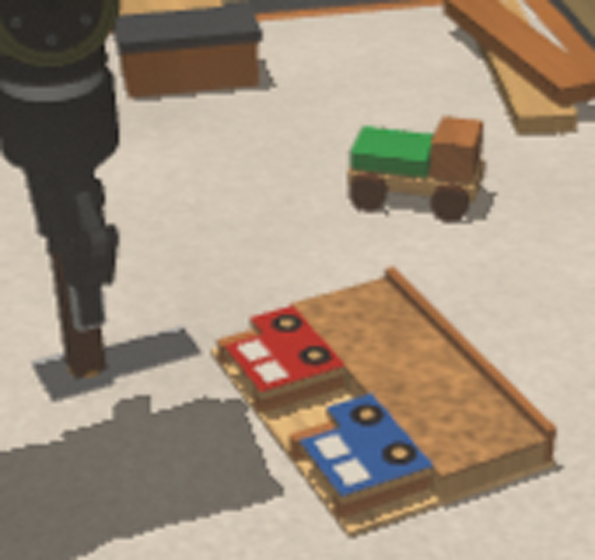

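```bash
python3 - <<'E'
from h import *
from scipy.optimize import least_squares
(rk,l)=np.load('rl.npy')
def px(pts,k,x0,y0): return (np.array(pts,float)+.5)/k-.5+[x0,y0]
S=pickle.load(open('scene4.pkl','rb'));D=pickle.load(open('side4.pkl','rb'))
M=lambda g:np.array([(-g,20,32),(-g,110,32),(-70-g,20,32),(-70-g,85,32),(0,-118,28),(85,-118,28)],float)
us=px([(302,352),(340,268),(195,333),(222,271),(240,510),(388,540)],3.5,230,90)
ud=px([(343,360),(290,308),(263,393),(227,347),(435,475),(548,440)],3.5,190,100)
T=lambda p,m:R.from_euler('z',p[2]).apply(m)+[p[0],p[1],0]
fs=lambda p:(proj(S,T(p,M(p[3])))-us).ravel();fd=lambda p:(proj(D,T(p,M(p[3])))-ud).ravel()
for f in(fs,fd,lambda p:np.r_[fs(p),fd(p)]):
    r=least_squares(f,[*rk,1.5]);print(r.x.round(3),f(r.x).reshape(-1,2).round(1).tolist())
for n,c,t in(('S',S,px([(170,228),(155,258)],3.5,230,90)),('D',D,px([(185,329),(200,350)],3.5,190,100))):
    a=[ray(c,*u,61.5) for u in t]; m=np.mean(a,0); e=a[0]-a[1]
    print(n,m.round(1),'width',np.linalg.norm(e).round(1),'yaw',np.arctan2(-e[0],e[1]).round(3),'rack frame',R.from_euler('z',-rk[2]).apply(m-[rk[0],rk[1],0]).round(1))
E
```

```text
[ 5.90091e+02  4.69760e+01  2.68000e-01 -1.79100e+00] [[0.6, 0.2], [-0.1, 0.0], [-0.7, -0.3], [0.2, 0.1], [-0.6, -0.4], [0.6, 0.2]]
[ 5.90478e+02  5.00530e+01  2.68000e-01 -2.80600e+00] [[0.9, 1.3], [0.5, -0.8], [-0.5, -0.5], [-0.9, -0.4], [1.3, 0.4], [-1.3, -0.2]]
[ 5.89836e+02  4.77980e+01  2.69000e-01 -2.41500e+00] [[1.0, 0.0], [0.2, -0.2], [-0.3, -0.5], [0.5, -0.0], [-0.5, -0.7], [0.8, -0.1], [0.7, 1.9], [0.2, -0.3], [-0.7, 0.1], [-1.1, 0.2], [1.4, 1.1], [-1.2, 0.3]]
S [475.5  82.1  61.5] width 33.3 yaw 0.294 rack frame [-107.2   57.9   61.5]
D [476.8  85.6  61.5] width 29.5 yaw 0.233 rack frame [-105.1   61.    61.5]
```

```bash
python3 - <<'E'
from h import *
from scipy.optimize import least_squares
(rk,l)=np.load('rl.npy')
def px(pts,k,x0,y0): return (np.array(pts,float)+.5)/k-.5+[x0,y0]
S=pickle.load(open('scene4.pkl','rb'));D=pickle.load(open('side4.pkl','rb'));c=pickle.load(open('w1.pkl','rb'))
g=1.5
M=np.array([(-g,20,32),(-g,110,32),(-70-g,20,32),(-70-g,85,32),(0,-118,28),(85,-118,28)],float)
us=px([(302,352),(340,268),(195,333),(222,271),(240,510),(388,540)],3.5,230,90)
ud=px([(343,360),(290,308),(263,393),(227,347),(435,475),(548,440)],3.5,190,100)
uw=px([(677,36),(677,54),(27,196),(30,213),(678,290),(200,577),(352,541),(105,433),(326,380),(428,352),(663,299),(672,466),(512,502)],3,280,50)
Mw=np.array([(93,-118,36),(85,-118,36),(93,118,36),(85,118,36),(0,-118,28),(-70-g,85,32),(-70-g,20,32),(-g,110,32),(-g,20,32),(-g,-20,32),(-g,-110,32),(-70-g,-110,32),(-70-g,-45,32)],float)
T=lambda p,m,o:R.from_euler('z',p[2]).apply(m)+[p[0],p[1],0]+o
# rack pose + per-camera offset (sigma 2mm) ; px sigma .7
def f(p):
    r=[]
    for i,(cc,m,u) in enumerate(((S,M,us),(D,M,ud),(c,Mw,uw))):
        o=p[3+3*i:6+3*i]; r+=[((proj(cc,T(p,m,o))-u)/.7).ravel(),o/2]
    return np.concatenate(r)
r=least_squares(f,[*rk]+[0]*9,loss='soft_l1');print(r.x.round(3))
cov=np.linalg.inv(r.jac.T@r.jac);print(np.sqrt(np.diag(cov))[:3])
np.save('rl2.npy',r.x)
for yaw,P in((r.x[2],r.x),):
  for n,m,o in(('S',[475.5,82.1,61.5],P[3:6]),('D',[476.8,85.6,61.5],P[6:9])):
    print(n,R.from_euler('z',-yaw).apply(np.array(m)-o-[P[0],P[1],0]).round(1))
# commanded lifter tip in world w/ wrist: TCP+80
s=S['s'];lx=-rot(s['tool_rot']).as_matrix()[:,2];print('tip by fk',(s['ee_pos']+80*lx).round(1),R.from_euler('z',-r.x[2]).apply(s['ee_pos']+80*lx-[r.x[0],r.x[1],0]).round(1))
E
```

```text
[ 5.92464e+02  4.95840e+01  2.45000e-01 -7.91000e-01 -8.94000e-01
 -1.00400e+00  5.52000e-01  4.12000e-01  1.09000e-01  2.04000e-01
  4.22000e-01 -2.87100e+00]
[1.36515889 1.60473626 0.00283789]
S [-104.6   60.6   62.5]
D [-104.1   62.7   61.4]
tip by fk [477.   86.1 125.2] [-103.2   63.4  125.2]
```

```bash
cat >> h.py <<'E'
RK=np.array([592.4,49.8,.248])
def rw(x,y,z): return R.from_euler('z',RK[2]).apply([x,y,z])+[RK[0],RK[1],0]
Q=quat(Rv(RK[2],1))
def tip(x,zbot,y=61): return rw(x-79,y,65.2+zbot)
def snap(bot,t):
    for n in('scene','side'):
        c=bot.read_camera(n);pickle.dump(c,open(f'{n}{t}.pkl','wb'))
        if n=='scene': a=cv2.resize(c['image'][80:250,250:390],None,fx=3.4,fy=3.4,interpolation=cv2.INTER_CUBIC)[:,:400]
        else: b=cv2.resize(c['image'][100:270,200:360],None,fx=3.4,fy=3.4,interpolation=cv2.INTER_CUBIC)[:,:400]
    if 1: cv2.imwrite(f'pics/{t}.png',np.hstack([a,b]))
E
python3 - <<'E'
from rig import bot
from h import *
bot.servo_line(tip(-103,60),Q,speed=60)
print(bot.servo_line(tip(-103,12.5),Q,speed=80,until_force=10))
s=bot.read_state();print(s['clock'],s['ee_pos'],tip(-103,12.5),s['ft_force'])
snap(bot,'a5')
E
```

```text
False
9.9583 [401.21223854  64.27790791  77.98033442] [400.99483286  64.25897614  77.7       ] [-0.17982292 -0.13619481 -1.00799976]
```

View pics/a5.png

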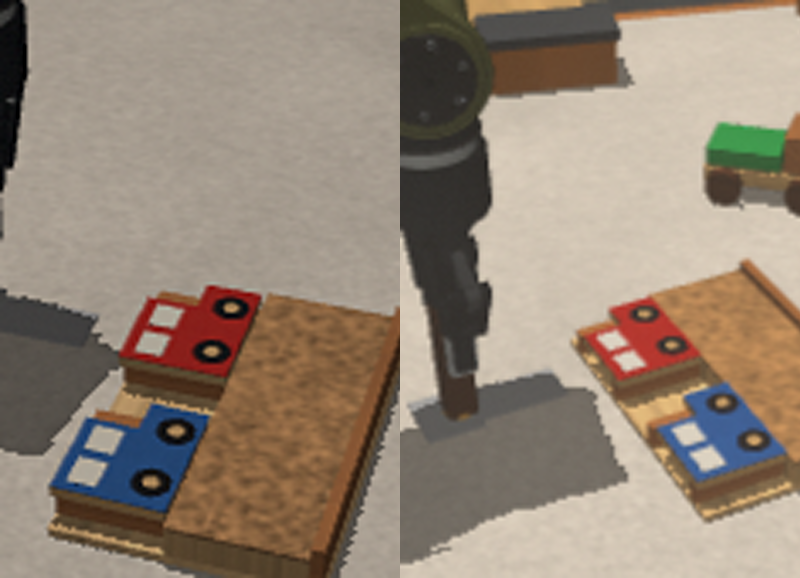

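The tongue is low, and its tip at about (90,333) in the left half points at the red panel's roof edge. Next I'll insert it.

```bash
python3 - <<'E'
from rig import bot
from h import *
print(bot.servo_line(tip(-48,12.5),Q,speed=50,until_force=6))
s=bot.read_state();print(s['clock'],s['ee_pos'],tip(-48,12.5),s['ft_force'])
snap(bot,'a6')
E
```

```text
False
11.3083 [454.08195882  77.71754386  77.66127751] [454.31212389  77.75958639  77.7       ] [ 0.43986541 -0.00310021 -1.26190882]
```

View pics/a6.png

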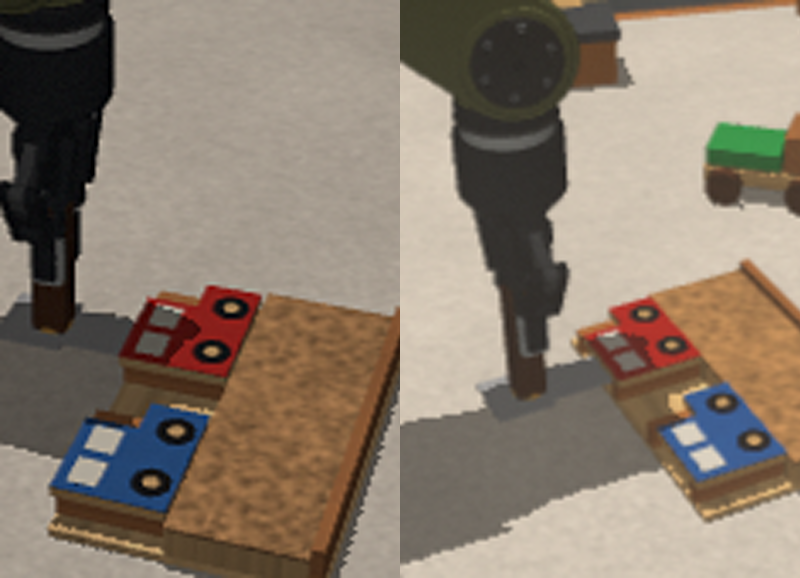

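The tongue is under the roof edge (left half, about (125,330)) and neither panel has moved. I'll lift along the arc.

```bash
cat >> h.py <<'E'
def arc(deg,r=48.):
    a=np.radians(deg);return tip(-(r*np.cos(a)+4*np.sin(a)),28+r*np.sin(a)-4*np.cos(a)-2.5)
E
python3 - <<'E'
from rig import bot
from h import *
for a in(0,15,30,45,55):
    bot.servo_line(arc(a),Q,speed=40)
    s=bot.read_state();print(a,s['clock'],(s['ee_pos']-arc(a)).round(1),s['ft_force'].round(1))
snap(bot,'a7')
E
```

```text
0 11.7833 [0.1 0.  0.3] [-0.1 -1.6 -1.1]
15 12.25 [0.  0.  0.2] [ 0.3  0.4 -1.6]
30 12.7167 [0.1 0.  0.1] [ 0.2 -0.4 -1.6]
45 13.1833 [0.1 0.  0.1] [-0.3  0.2 -0.9]
55 13.5417 [0.2 0.  0.1] [-1.3 -0.2 -1.9]
```

View pics/a7.png

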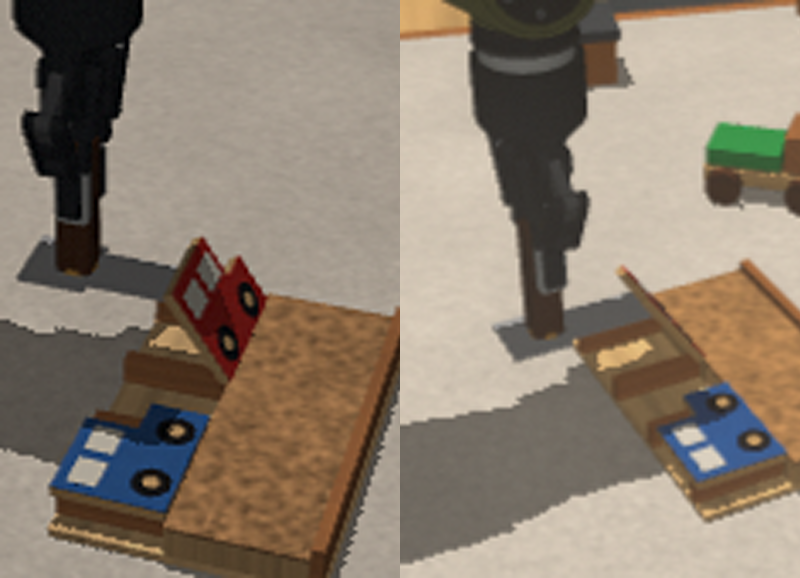

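The panel is raised about 55° and square on its wheel edge. I'll carry on slowly to just past vertical.

```bash
python3 - <<'E'
from rig import bot
from h import *
for a in(65,75,83,90):
    bot.servo_line(arc(a),Q,speed=30)
    s=bot.read_state();print(a,s['clock'],s['ft_force'].round(1))
snap(bot,'a8')
E
```

```text
65 14.075 [-0.3 -0.5 -0.1]
75 14.5083 [-0.2  0.2 -1.6]
83 14.8833 [-0.2 -1.5 -1.4]
90 15.2333 [ 0.3 -0.2 -1.5]
```

View pics/a8.png

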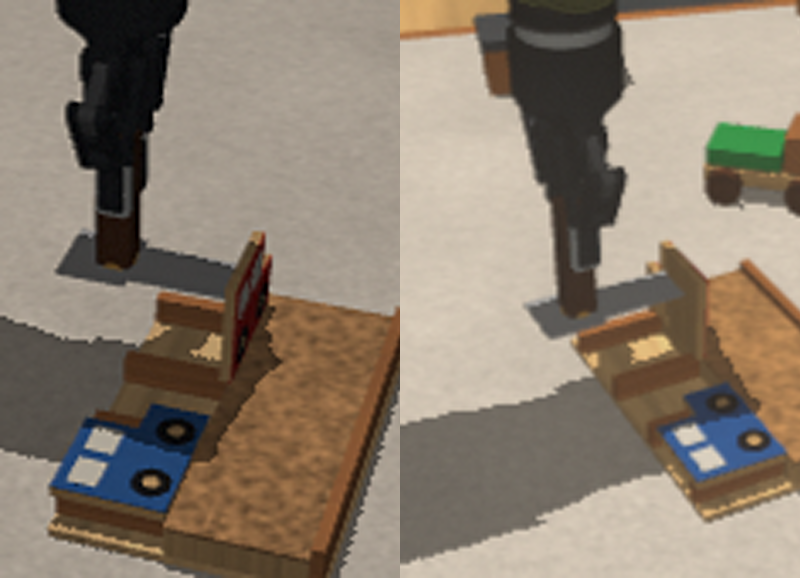

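The panel stands about vertical at the step with the tongue behind it. I'll tip it over slowly.

```bash
python3 - <<'E'
from rig import bot
from h import *
for a in(96,102,108):
    bot.servo_line(arc(a),Q,speed=25)
    s=bot.read_state();print(a,s['clock'],s['ft_force'].round(1))
bot.dwell(.4)
snap(bot,'a9')
E
```

```text
96 15.6833 [-0.4  1.1  0.1]
102 16.0333 [ 0.3  0.  -1.2]
108 16.3833 [ 0.3  1.2 -1.3]
```

View pics/a9.png

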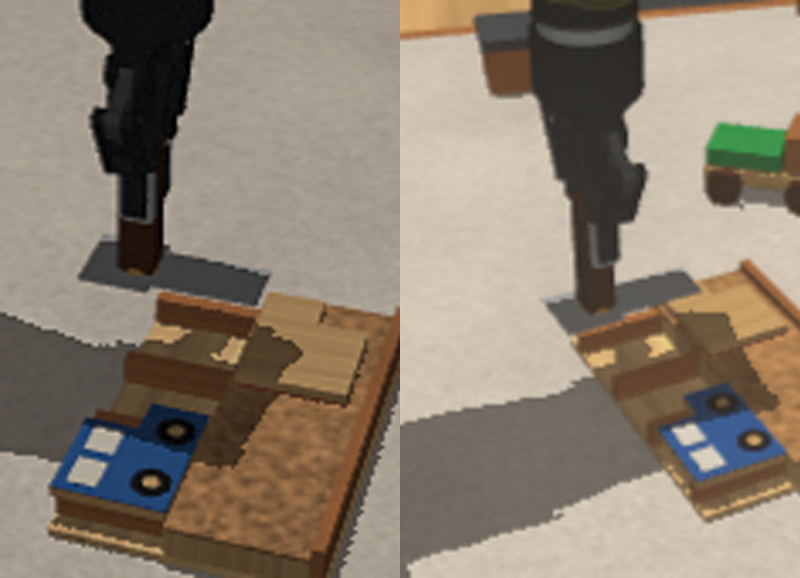

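The panel has tipped over and lies bare wood up on the cork, wheel edge at the step (left half, about (310,345)). I'll withdraw and take the lifter back.

```bash
python3 - <<'E'
from rig import bot
from h import *
g=np.load('grasp.npy')
p=bot.read_state()['ee_pos']
bot.servo_line(tip(-95,90),Q,speed=120)
bot.move_to([g[0],g[1],130],list(g[3:]))
bot.servo_line([g[0],g[1],70],list(g[3:]),speed=80)
bot.dwell(.2)
print(bot.servo_line([g[0],g[1],64.5],list(g[3:]),speed=12,until_force=4))
s=bot.read_state();print(s['clock'],s['ee_pos'],g[:3],s['ft_force'])
c=bot.read_camera('side');crop(c,190,100,350,240,4,'pics/d10.png')
E
```

```text
True
20.5583 [448.81896775 350.77520011  65.17356136] [448.8275094  350.75596749  65.19144243] [-0.56132122 -0.01991766  4.33824458]
```

View pics/d10.png

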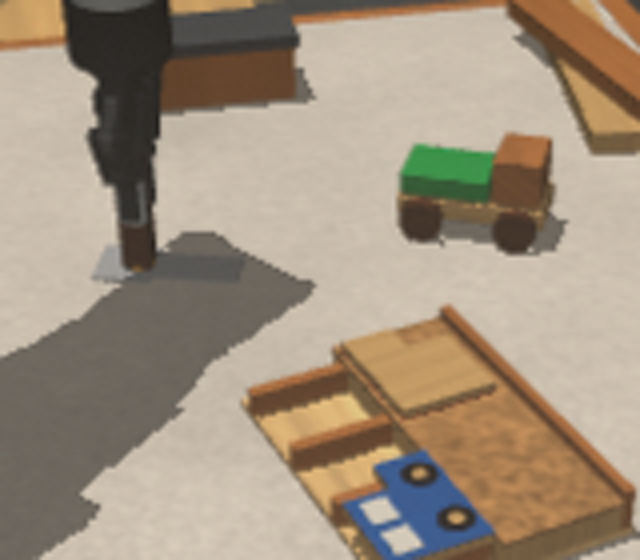

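The lifter's foot is on the bench at its old spot, and contact came at z 65.17, against 65.19 at the grasp. I'll release it and back off.

```bash
python3 - <<'E'
from rig import bot
from h import *
g=np.load('grasp.npy')
bot.move_gripper(85);bot.dwell(.3)
bot.servo_line([g[0],g[1],220],list(g[3:]),speed=80)
s=bot.read_state();c=bot.read_camera('wrist');c['s']=s;cv2.imwrite('pics/w11.png',c['image'])
bot.move_to([330,300,330],list(g[3:]));bot.dwell(.3)
snap(bot,'a11')
for n in('scene','side'):
    C=cloud(pickle.load(open(f'{n}a11.pkl','rb')))
    P=R.from_euler('z',-RK[2]).apply(C.reshape(-1,3)-[RK[0],RK[1],0])
    im=pickle.load(open(f'{n}a11.pkl','rb'))['image'].reshape(-1,3)
    m=(P[:,2]>33)&(P[:,2]<42)&(P[:,0]>-15)&(P[:,0]<80)&(P[:,1]>10)&(P[:,1]<118)
    print(n,m.sum(),P[m].min(0).round(),P[m].max(0).round(),np.percentile(P[m],[5,50,95],axis=0).round(1).tolist())
print(bot.read_state()['clock'])
E
```

```text
scene 683 [ 2. 16. 33.] [ 72. 110.  38.] [[5.5, 20.3, 33.3], [32.5, 56.0, 34.9], [68.5, 100.3, 36.9]]
side 462 [ 3. 17. 33.] [ 75. 111.  40.] [[5.6, 20.4, 34.2], [33.7, 55.2, 36.3], [70.8, 100.8, 38.0]]
24.7917
```

View pics/a11.png

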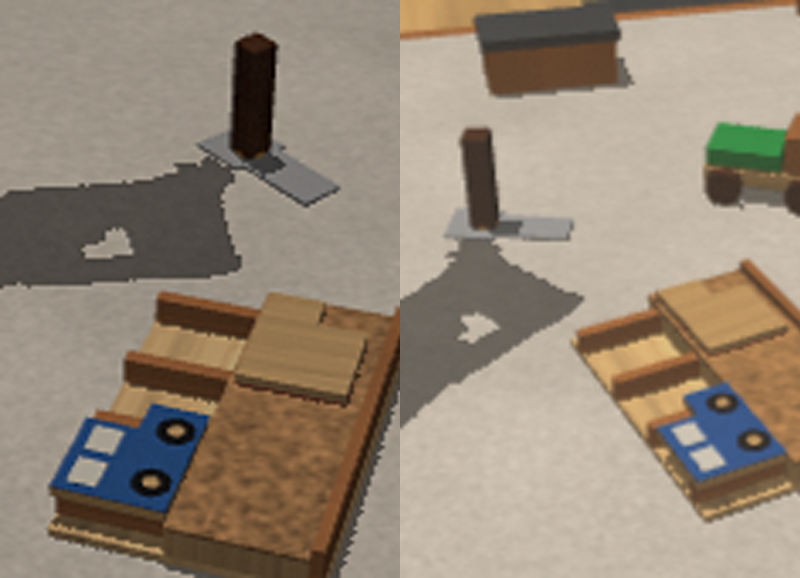

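View pics/w11.png

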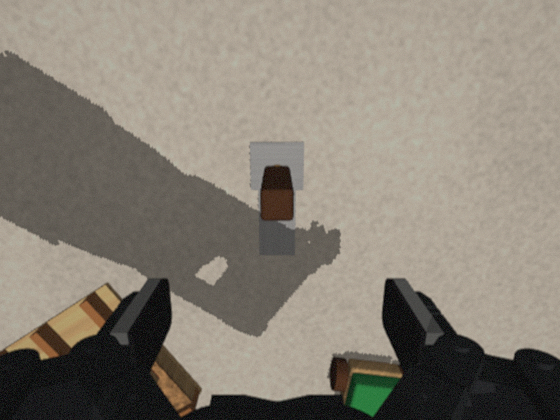

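The panel lies flat at rack x of about 2–73 and y of about 17–110, with its top near z 36. The lifter stands where it was, the blue panel is unmoved, and the gripper is clear.

```bash
python3 -c "
from rig import bot
print(bot.finish_job(),bot.read_state()['clock'])"
```

```text
the job is handed in; nothing more can be done
the job is handed in; nothing more can be done
```

The red panel now lies flat on the cork landing right behind its own place, bare wood up, and the job is handed in. I gripped the lifter by its handle, slid its tongue about 23 mm under the roof edge, and raised the panel on its wheel edge until it tipped over the step. I then stood the lifter back on its old spot, let go and backed off.

- **Red panel:** in the last pictures it covers about x 2–73 and y 17–110 mm in the rack frame, with its top near z 36 mm.
- **Lifter:** it stands upright where it started; it met the bench at the same height at which I gripped it, to within 0.1 mm.
- **Blue panel:** it looks unmoved in both camera views.
- **Gripper:** it stayed behind the lifter's handle, clear of the red panel, in every picture.
- **Time and force:** the clock read 24.8 s just before hand-in, and wrist force readings at each step stayed below about 5 N.

One disagreement: the cameras differed by about 0.03 rad and 3 mm on the rack's pose. I used a combined fit of all three, and the tongue had enough clearance in the channel for that not to matter. No check failed.

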